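# Tighten the torque knob on the loaded clamping fixture

## Task

Two clamping fixtures with yellow torque knobs stand on the bench, and one of them holds a black lamp bracket under its clamp. Turn that fixture's knob clockwise (seen from above) until it clicks over its detent and sits in its tight notch, with its black stripe at the green mark, then let go. Leave the empty fixture's knob in its loose notch.

Things in the scene. Friction and masses are not known exactly. Their poses are not given: they have to be found in the camera images.
- loaded_knob (a joint): Knob to turn. Value: turn clockwise from above, rad; 0 loose notch (start, within 0.02), 1.2 (69 deg) tight notch; stops at -0.1 and 1.4. A detent resists (up to about 0.2 N m, at 0.3 rad) as far as the ridge at 0.6, then pulls on to 1.2. Released before 0.6 it springs back to 0, after it it settles at 1.2. No rise or sink; black stripe on top points to white mark when loose, green when tight.
- loaded_grip (a point): Grip point on the vertical axis of the yellow wing knob of the fixture holding a black folded bracket; 113 mm above the table. Wing: upright bar 48 mm long (x, turns with the knob; stripe at its -x end), 14 mm thick (y), z up. Its top is 16 mm above the point; clear below to a 40 mm round skirt 24 mm below; blue arm's 60 mm black disc 33 mm below. Base plate 170x104 mm, fixed to the bench.
- empty_knob (a joint): Knob to leave alone, on the empty fixture: 0 loose notch (start), 1.2 tight notch, rad clockwise from above; same detent as loaded_knob.
- empty_grip (a point): Grip point of the empty fixture's yellow wing knob, 113 mm above the table: same fixture, sizes and axes as loaded_grip, but with nothing on its base plate.

How it is judged:
By the outcome, as a careful person would: the job done as asked, in the order asked, and still so for the second after the job is handed in, with the robot touching nothing.
It also fails if it takes over 29 s, if anything falls off the work surface, if the arm or the gripper's body presses on something with over 40 N, if the wrist force passes 120 N, or if a joint passes its speed limit or range.

## Robot

A 7-joint arm with a two-finger parallel gripper is mounted at the origin on a cart in front of the work surface, level with it; the furniture and walls round the work are solid. World frame = base frame: x ahead of the robot, y to its left, z up, the work surface at z = 0. Lengths are in mm, angles in rad, forces in N, time in s.
With the tool pointing down it reaches from about 400 to 875 mm from the base axis. Payload 4.4 kg.
Tool frame: the origin (TCP) lies midway between the tips of the shut fingers; the grasp point (between the pads) lies 19 mm behind it (ctrl.grip_point_offset is the distance from the TCP to the grasp point, in mm); z points along the fingers, x is the direction in which the jaws open and shut, and the axes are right-handed (so a half turn about z gives the same grasp; the last joint's range is limited). The gripper opens to 85 mm and grips with 20 to 120 N. Pads are 22 mm wide; open, the fingers measure 114 mm over their backs; the gripper's body (76 mm by 85 mm) begins 54 mm behind the grasp point. The pads swing forward as they close: fully open they stand 13 mm farther back than shut.
Start: joints at [1.246, 0.628, 0.038, 1.517, -0.027, 0.996, -0.02], TCP at [166.377, -628.36, 195.713] pointing down, gripper open.
Joint ranges: [-3.06, 3.06], [-0.37, 2.12], [-1.25, 1.32], [0.18, 2.47], [-1.1, 4.24], [0.23, 1.98], [-2.94, 2.94]. Speed limits (rad/s): [2.57, 2.57, 3.14, 3.14, 3.14, 3.14, 3.14].

## Interface

Orientations are given as [roll, pitch, yaw] about the fixed x, y, z axes, in that order (R = Rz(yaw) Ry(pitch) Rx(roll)).
In Python, from cell import ctrl, viewer gives the robot as it stands.
- The arm moves only by the tool apply_moves, never from a script. Its argument "series" is a list that holds one entry, the list of rows, each a list of 6 numbers: the shift along the tool's x, y, z normalised to -1 to 1, where 1 is 50 mm, then the turn, a rotation vector about the tool's x, y, z normalised to -1 to 1, where 1 is 6 degrees. In form: [[[tx, ty, tz, rx, ry, rz], ...]]. A call has exactly 5 rows; each row shifts and turns the commanded pose from where the row before left it, along the tool's axes as they then stand; what a row does not reach is not made up. A row lasts 1/8 s, in which the tool goes at most 62.5 mm and 10.7 degrees, less where a joint would pass 70% of its speed; a pose out of reach is approached as far as the arm can. A call with a number of a shift or a turn outside -1 to 1 is refused whole. A call with a gripper value outside its range is refused whole. "claw" is the gripper command: -1 is shut, 1 is fully open, values between are in proportion, set as the call begins (left out, the last holds). The fingers move at their own pace and stop on an object; the grip force is fixed at half the most. Time passes only in rows, so rows that do not move let the fingers close, or fill a call up. It gives the time, the measured TCP pose, the force and the opening at its end, in the units of the state.
- ctrl.read_state(): the state, without advancing time (a new reading comes with each control period).
- viewer.get_image(name): name is "scene" or "top" or "wrist"; returns the picture (420x560x3 uint8, blue, green, red); there is no depth.
- viewer.camera_info(name): a dict with "K" (3x3 intrinsics, pixels), "distortion" ([k1, k2, p1, p2, k3] as OpenCV has them; the pictures are not rectified), "R" (3x3) and "t" (3): a world point X has camera coordinates R X + t. Camera axes: x right, y down, z forward; pixel columns grow to the right and rows downward; lengths in mm; the calibration is good to about 2 mm. A picture is of the moment at which its call begins: read the wrist's pose just before it. camera_info takes no time and is no camera call; for the wrist camera it gives the pose at the moment of the call.
- ctrl.finish_job(): hands the job in, once; it reports no verdict.
Trained networks look in the newest picture that a camera, given by its name, has taken for a name from the list of things; names that differ only in an ending like _2 or _b are one class to them, and where a whole thing is asked for, a point or a joint stands for the part that bears it (a point fixed in the world has none). Each returns a list of dicts, best first, with "score" (0 to 1); they miss things now and then, are a little off and sometimes report something else, mostly with a low value. They report only what shows in the picture. A call takes as long as a camera call.
- viewer.find_in(camera, label): "location" ([column, row] as shares, 0 to 1, of the picture: columns of its width, rows of its height, amid what is visible of it).
The state is a dict: "clock": time; "qpos": joint angles; "qd": joint speeds; "tau": joint torques, N m; "eef_pos": TCP position; "tool_rot": TCP orientation; "force": force on the tool from outside, world axes, zero at the start; "torque": the same for the moment, N m; "width": finger opening in mm.
Only numpy, scipy, OpenCV 4.12 (cv2) and the standard library are available. Lean on these libraries where they do the work, as an engineer would, in place of code of your own. Each camera call takes 0.05 s, during which the arm holds its last target. There are 200 camera calls.

## Working session

There is one attempt and no reset: what is moved stays moved. The work goes in short steps, Python scripts to look and compute and a tool call to move; the robot and the scene stay as the last step left them, time stands still between calls to the robot, and variables do not carry over. Pictures are saved under pics/ and viewed, about 8 in all and at most 12, crops included, and the job is handed in when it is done.

Besides the shell and the picture viewer there is one more tool, called after "Request:" as name([rows], argument=value, ...), one row to a line, values as JSON. apply_moves: Moves the arm, as the interface text tells. Scaled input: -1 to 1 covers 50 mm each way for a shift and 6 degrees each way for a turn. Its arguments: {"type":"object","properties":{"series":{"type":"array","items":{"type":"array","items":{"type":"array","items":{"type":"number"}}}},"claw":{"type":"number"}},"required":["series"]}

```bash
mkdir -p pics; ls
python3 - <<'E'
from cell import ctrl, viewer
import cv2,numpy as np
s=ctrl.read_state(); print(s['clock'],s['eef_pos'],s['tool_rot'],s['width'])
for n in ['scene','top']:
    im=viewer.get_image(n); cv2.imwrite(f'pics/{n}1.png',im)
    i=viewer.camera_info(n); K=np.array(i['K']);D=np.array(i['distortion']);R=np.array(i['R']);t=np.array(i['t'])
    for l in ['loaded_grip','empty_grip']:
        for d in viewer.find_in(n,l)[:3]:
            p=np.array(d['location'])*[560,420]
            u=cv2.undistortPoints(p.reshape(1,1,2),K,D)[0,0]
            r=R.T@np.array([*u,1]); c=-R.T@t
            X=c+r*(113-c[2])/r[2]
            print(n,l,round(d['score'],2),p.round(1),X.round(1))
E
```

```text
pics
0.0 [ 166.22093088 -627.66810631  194.81913819] [ 3.14158311e+00  1.87400177e-03 -1.31200631e+00] 85.48923439542068
scene loaded_grip 0.78 [316.2 199.5] [534.7 -78.2 113. ]
scene loaded_grip 0.29 [240.1 254.4] [491.  150.5 113. ]
scene empty_grip 0.97 [241.9 254.2] [489.3 147.5 113. ]
top loaded_grip 0.53 [318.1 207.8] [532.1 -77.4 113. ]
top empty_grip 0.8 [225.1 226.2] [491.1 139.9 113. ]
```

Run:
```python
import cv2
im=cv2.imread('pics/top1.png'); c=im[150:290,180:380]
cv2.imwrite('pics/topc.png',cv2.resize(c,None,fx=4,fy=4,interpolation=cv2.INTER_CUBIC))
```

```text
(no output)
```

View pics/scene1.png

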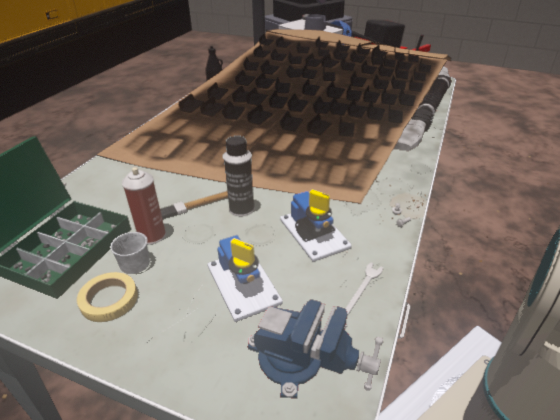

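View pics/topc.png

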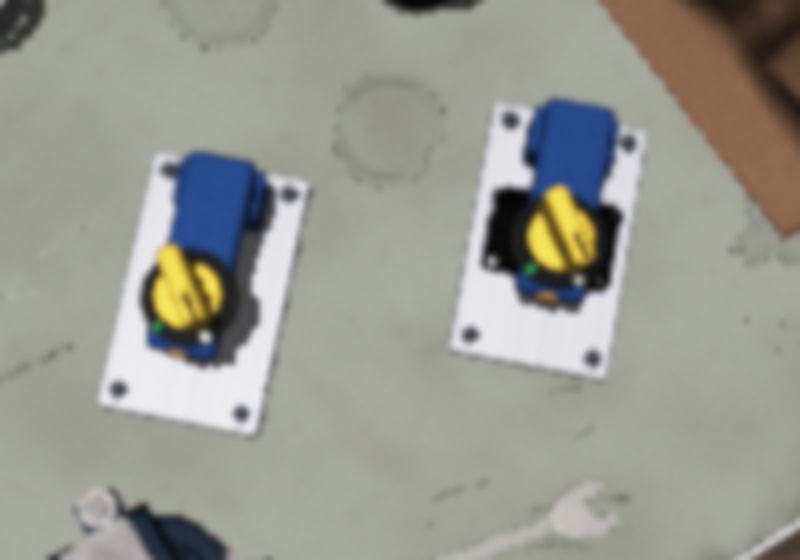

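The loaded fixture is the right one: its black bracket lies under the clamp at crop (560,240), and the knob is at about (532,-77). The empty one is on the left. I'll move above the loaded knob.

Request:
apply_moves([
  [[-0.4, -0.5, -0.3, 0, 0, 0], [-0.6, -0.66, -0.3, 0, 0, 0], [-0.6, -0.66, -0.3, 0, 0, 0], [-0.6, -0.66, -0.3, 0, 0, 0], [-0.6, -0.66, -0.3, 0, 0, 0]],
], claw=1)

```text
clock: 0.92
eef_pos: [283.1, -451.6, 271.3]
tool_rot: [-3.141, -0.0, -1.312]
force: [1.2, 0.6, -0.4]
width: 85.2
```

Request:
apply_moves([
  [[-0.6, -0.66, 0, 0, 0, 0], [-0.6, -0.66, 0, 0, 0, 0], [-0.6, -0.66, 0, 0, 0, 0], [-0.6, -0.66, 0, 0, 0, 0], [-0.6, -0.66, 0, 0, 0, 0]],
])

```text
clock: 1.55
eef_pos: [404.1, -264.4, 270.9]
tool_rot: [-3.141, -0.0, -1.312]
force: [0.4, -0.7, -0.2]
width: 85.3
```

Request:
apply_moves([
  [[-0.6, -0.66, 0, 0, 0, 0], [-0.6, -0.66, 0, 0, 0, 0], [-0.6, -0.66, 0, 0, 0, 0], [-0.5, -0.6, 0, 0, 0, 0], [-0.4, -0.5, 0, 0, 0, 0]],
])

```text
clock: 2.17
eef_pos: [518.6, -94.1, 270.8]
tool_rot: [-3.141, 0.0, -1.311]
force: [-0.3, -0.6, 0.4]
width: 85.6
```

```bash
cat > h.py <<'E'
from cell import ctrl, viewer
import cv2,numpy as np
def cam(n):
    i=viewer.camera_info(n); return [np.array(i[k],float) for k in('K','distortion','R','t')]
def back(n,p,z,c=None):
    K,D,R,t=c or cam(n); u=cv2.undistortPoints(np.array(p,float).reshape(1,1,2),K,D)[0,0]
    r=R.T@np.array([*u,1]); o=-R.T@t
    return o+r*(z-o[2])/r[2]
E
python3 - <<'E'
from h import *
c=cam('wrist'); im=viewer.get_image('wrist'); cv2.imwrite('pics/w1.png',im)
s=ctrl.read_state(); print(s['clock'],s['eef_pos'],s['tool_rot'],s['width'])
for l in ['loaded_grip','empty_grip']:
  for d in viewer.find_in('wrist',l)[:3]:
    p=np.array(d['location'])*[560,420]; print(l,d['score'],p,back('wrist',p,113,c).round(1))
print([a.round(3).tolist() for a in c])
E
```

```text
2.225 [521.33388201 -89.31733409 270.84503527] [-3.13762637e+00  2.71320932e-03 -1.30569196e+00] 85.27507329219237
loaded_grip 0.7 [278.32  163.002] [538.  -87.4 113. ]
empty_grip 0.79 [ 70.112 139.02 ] [505.8 137.5 113. ]
[[[306.767, 0.0, 279.304], [0.0, 306.767, 206.09], [0.0, 0.0, 1.0]], [-0.012, 0.0, 0.0, 0.0, 0.0], [[0.256, -0.967, -0.001], [-0.917, -0.243, 0.315], [-0.305, -0.08, -0.949]], [-223.277, 389.016, 602.945]]
```

View pics/w1.png

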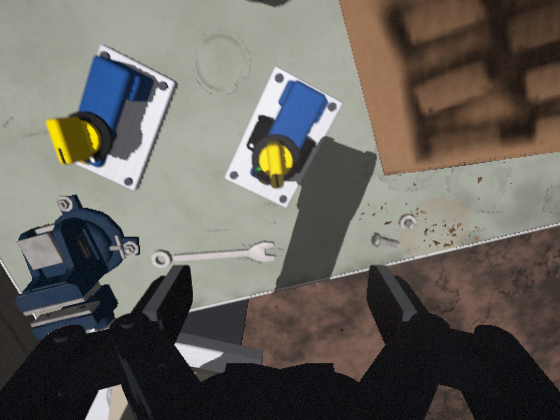

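The wrist picture shows the loaded knob at about (275,160), with its stripe toward the camera. The arm was still settling when I took it, so I'll repeat the measurement with a close crop.

Run:
```python
from h import *
viewer.get_image('wrist')
c=cam('wrist'); im=viewer.get_image('wrist')
s=ctrl.read_state(); print(s['clock'],s['eef_pos'],s['tool_rot'])
for d in viewer.find_in('wrist','loaded_grip')[:2]:
    p=np.array(d['location'])*[560,420]; print(d['score'],p,back('wrist',p,113,c).round(1))
# wing yellow mask
cr=im[110:210,215:340]; cv2.imwrite('pics/w2c.png',cv2.resize(cr,None,fx=6,fy=6,interpolation=cv2.INTER_CUBIC))
np.save('c2.npy',np.array(c,dtype=object),allow_pickle=True)
```

```text
2.425 [517.23531533 -96.45615441 270.60639834] [ 3.14075968e+00 -4.78141282e-04 -1.31259852e+00]
0.64 [279.384 162.792] [537.5 -90.  113. ]
```

View pics/w2c.png

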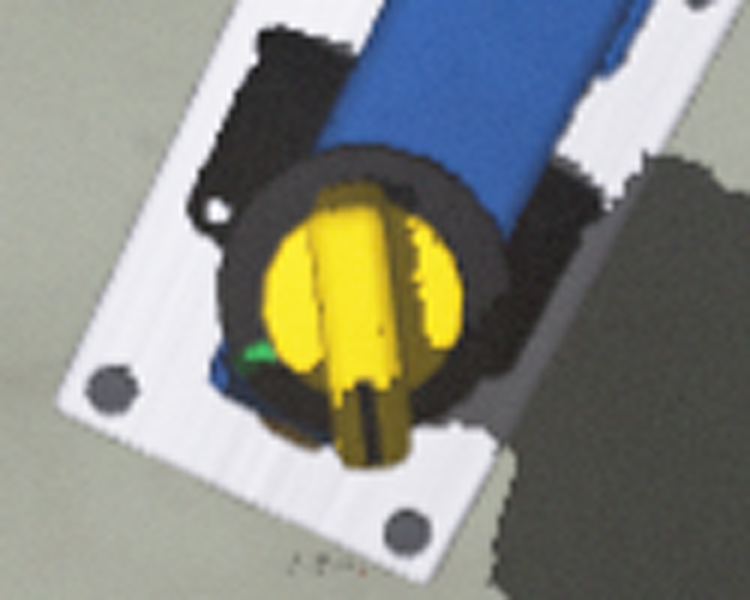

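Run:
```python
from h import *
c=list(np.load('c2.npy',allow_pickle=True)); c=[np.array(a,float) for a in c]
print('cam',-c[2].T@c[3])
f=lambda q,z: back('',[215+q[0]/6,110+q[1]/6],z,c)
a,b=f((347,190),129),f((373,465),129); b2=f((370,388),129)
print(a,b,(a+b)/2,np.linalg.norm(a-b),np.degrees(np.arctan2(*(a-b)[1::-1])), np.linalg.norm(a-b2))
l,r=f((220,290),80),f((508,280),80);print('disc',(l+r)/2,np.linalg.norm(l-r))
t=f((360,143),80);print('disc top',t)
```

```text
cam [597.17014287 -74.22111373 448.97266526]
[559.75411008 -77.16030394 129.        ] [513.79168631 -93.83114048 129.        ] [536.77289819 -85.49572221 129.        ] 48.892342860690036 19.936000674705504 34.80959062902803
disc [536.68210456 -85.57888325  80.        ] 57.870397982035605
disc top [563.47659486 -77.80542395  80.        ]
```

Request:
apply_moves([
  [[-0.11, -0.43, 0, 0, 0, 0], [0, 0, 0, 0, 0, -0.85], [0, 0, 0.7, 0, 0, 0], [0, 0, 0.7, 0, 0, 0], [0, 0, 0, 0, 0, 0]],
])

```text
clock: 3.1
eef_pos: [534.5, -86.0, 198.8]
tool_rot: [3.136, 0.002, -1.225]
force: [-0.6, -0.1, 0.0]
width: 85.5
```

Run:
```python
from h import *
viewer.get_image('wrist'); viewer.get_image('wrist')
c=cam('wrist'); im=viewer.get_image('wrist')
P=[]
for k in range(6):
    s=ctrl.read_state(); P.append([*s['eef_pos'],*np.degrees(s['tool_rot'])])
    viewer.get_image('scene') if k<2 else None
print(s['clock'],np.array(P).round(1)[:3])
x=cv2.projectPoints(np.array([[536.7,-85.5,129.]]),cv2.Rodrigues(c[2])[0],c[3],c[0],c[1])[0].ravel();print(x)
x0,y0=int(x[0])-80,int(x[1])-60;print(x0,y0)
cv2.circle(im,(int(x[0]),int(x[1])),1,(0,0,255),-1)
cv2.imwrite('pics/w3c.png',cv2.resize(im[y0:y0+120,x0:x0+160],None,fx=5,fy=5,interpolation=cv2.INTER_CUBIC))
np.save('c3.npy',np.array(c,dtype=object),allow_pickle=True)
```

```text
3.35 [[ 5.381e+02 -8.560e+01  2.022e+02 -1.799e+02 -1.000e-01 -7.010e+01]
 [ 5.382e+02 -8.550e+01  2.023e+02 -1.799e+02 -1.000e-01 -7.010e+01]
 [ 5.382e+02 -8.530e+01  2.023e+02 -1.798e+02 -1.000e-01 -7.010e+01]]
[278.91444045 205.33684324]
198 145
```

View pics/w3c.png

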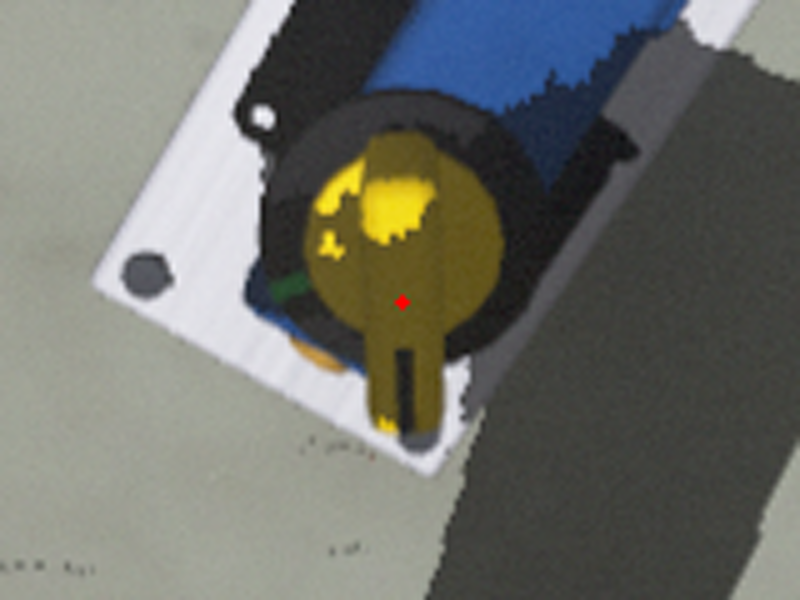

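Run:
```python
from h import *
c=[np.array(a,float) for a in np.load('c3.npy',allow_pickle=True)]
print('cam',-c[2].T@c[3],c[2][2])
f=lambda q,z: back('',[198+q[0]/5,145+q[1]/5],z,c)
for y0 in (135,176):
  a,b=f((401,y0),129),f((405,428),129)
  print((a+b)/2,np.linalg.norm(a-b),np.degrees(np.arctan2(*(a-b)[1::-1])))
l,r=f((262,235),80),f((538,235),80);print('disc',(l+r)/2,np.linalg.norm(l-r))
l,r=f((305,240),89),f((503,240),89);print('skirt',(l+r)/2,np.linalg.norm(l-r))
t,b=f((400,90),80),f((400,385),80);print('discv',(t+b)/2,np.linalg.norm(t-b))
```

```text
cam [614.62983762 -57.7409519  380.11850052] [-0.29651379 -0.10697441 -0.94901847]
[539.26210663 -84.3037791  129.        ] 52.776557782983836 20.49284100698467
[535.97021181 -85.48397735 129.        ] 45.78316135803913 20.61035333381959
disc [534.59934101 -85.22096774  80.        ] 56.056335577503816
skirt [536.30213174 -85.48452399  89.        ] 39.048113256261644
discv [533.18245671 -85.72805299  80.        ] 62.316635201940024
```

Request:
apply_moves([
  [[-0.01, 0.04, 0.6, 0, 0, 0], [0, 0, 0.6, 0, 0, 0], [0, 0, 0.5, 0, 0, 0], [0, 0, 0.4, 0, 0, 0], [0, 0, 0, 0, 0, 0]],
])

```text
clock: 3.98
eef_pos: [534.7, -85.1, 95.5]
tool_rot: [3.14, 0.001, -1.223]
force: [-0.3, -0.2, 0.4]
width: 85.2
```

Request:
apply_moves([
  [[0, 0, 0, 0, 0, 0], [0, 0, 0, 0, 0, 0], [0, 0, 0, 0, 0, 0], [0, 0, 0, 0, 0, 0], [0, 0, 0, 0, 0, 0]],
], claw=-1)

```text
clock: 4.6
eef_pos: [535.2, -85.1, 95.8]
tool_rot: [-3.141, -0.0, -1.223]
force: [0.6, -0.0, 0.6]
width: -0.2
```

The gripper reads fully shut, so it isn't holding the wing. I'll look.

Run:
```python
from h import *
im=viewer.get_image('wrist'); t=viewer.get_image('scene')
s=ctrl.read_state(); print(s['clock'],s['eef_pos'],s['tool_rot'],s['width'],s['force'],s['torque'],s['qpos'])
b=cv2.resize(t[140:270,230:400],(510,390),interpolation=cv2.INTER_CUBIC)
o=np.zeros((600,800,3),np.uint8); o[:300,:400]=cv2.resize(im,(400,300)); o[:390,290:]=b; 
o[:,:]=0; o[0:390,0:510]=b; o[390:600,0:280]=cv2.resize(im,(280,210)); o[390:600,290:790]=cv2.resize(im[170:338,80:480],(500,210))
cv2.imwrite('pics/w4.png',o)
```

```text
4.7 [535.08347098 -85.08946305  95.73077788] [ 3.14158493e+00  1.53580088e-05 -1.22302683e+00] 0.1142772967844954 [-0.39654775 -0.59886035 -0.46798704] [-0.01598425  0.04289083 -0.0113226 ] [ 0.18253369  0.61357026 -0.11527533  1.91427884  0.11421557  0.6199762
 -1.22797689]
```

View pics/w4.png

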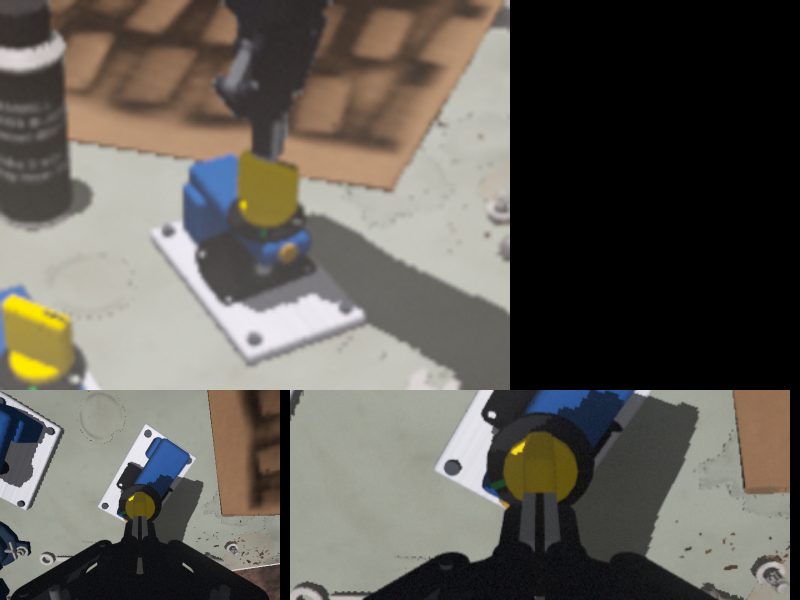

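Run:
```python
from h import *
def pr(n,X):
    c=cam(n); return cv2.projectPoints(np.array(X,float).reshape(-1,1,3),cv2.Rodrigues(c[2])[0],c[3],c[0],c[1])[0].reshape(-1,2).round(1)
s=ctrl.read_state(); e=s['eef_pos']
X=[e,e+[0,0,19],e+[0,0,60],[536,-85.5,129],[536,-85.5,80],[536-23,-85.5-8.5,129],[536+23,-85.5+8.5,129]]
for n in('wrist','scene','top'): print(n,pr(n,X).tolist())
im=viewer.get_image('wrist'); t=viewer.get_image('top'); sc=viewer.get_image('scene')
o=np.zeros((600,800,3),np.uint8)
a=im.copy()
for p in pr('wrist',X): cv2.circle(a,tuple(int(v) for v in p),1,(0,0,255),-1)
o[:300,:400]=cv2.resize(a[170:290,200:360],(400,300),interpolation=2)
a=t.copy()
o[:300,400:]=cv2.resize(a[170:245,270:370],(400,300),interpolation=2)
o[300:,:400]=cv2.resize(sc[165:240,270:370],(400,300),interpolation=2)
for p in pr('scene',X): cv2.circle(sc,tuple(int(v) for v in p),0,(0,0,255),-1)
o[300:,400:]=cv2.resize(sc[165:240,270:370],(400,300),interpolation=0)
cv2.imwrite('pics/w5.png',o)
```

```text
wrist [[279.6, 240.1], [279.6, 254.0], [279.7, 296.1], [280.9, 265.2], [280.6, 229.5], [281.2, 304.1], [280.7, 222.3]]
scene [[318.1, 204.5], [318.4, 197.7], [319.2, 182.3], [318.6, 192.1], [317.6, 209.8], [328.5, 195.5], [308.9, 188.8]]
top [[320.3, 208.0], [321.4, 206.4], [323.9, 202.7], [322.4, 204.7], [319.6, 208.9], [326.5, 214.5], [318.4, 195.1]]
```

View pics/w5.png

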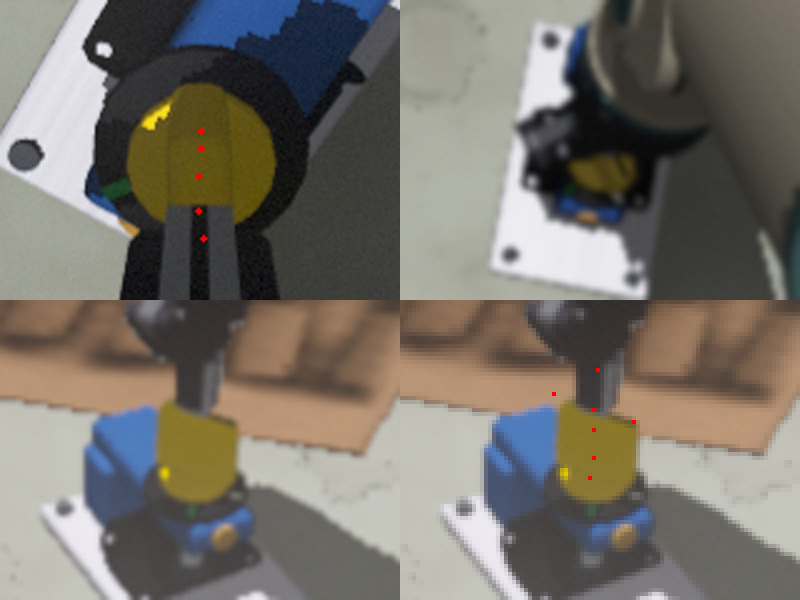

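Run:
```python
from h import *
def ray(n,p,c=None):
    c=c or cam(n); o=-c[2].T@c[3]; d=back(n,p,0,c)-o; return o,d/np.linalg.norm(d)
def tri(rs):
    A=sum(np.eye(3)-np.outer(d,d) for o,d in rs); b=sum((np.eye(3)-np.outer(d,d))@o for o,d in rs)
    X=np.linalg.solve(A,b); return X.round(1),[round(float(np.linalg.norm((np.eye(3)-np.outer(d,d))@(X-o))),1) for o,d in rs]
print('tip',tri([ray('wrist',(279.8,252)),ray('scene',(270+197/4,165+112/4))]))
c3=[np.array(a,float) for a in np.load('c3.npy',allow_pickle=True)]
c2=[np.array(a,float) for a in np.load('c2.npy',allow_pickle=True)]
# stripe-end top of wing: scene corner mid, w3, top1 crop
S=ray('scene',(270+233/4,165+123/4)); W=ray('w',(198+405/5,145+428/5),c3); W2=ray('w',(215+373/6,110+465/6),c2)
F=ray('scene',(270+162/4,165+103/4)); V=ray('w',(198+401/5,145+176/5),c3)
print('stripe end',tri([S,W]),tri([W,W2]),tri([S,W2])); print('far end',tri([F,V]))
```

```text
tip (array([538.6, -86.1, 123.5]), [3.2, 3.2])
stripe end (array([513.9, -93.9, 127.8]), [0.2, 0.2]) (array([512.5, -94.2, 124.1]), [0.1, 0.1]) (array([513.6, -93.9, 128.1]), [0.0, 0.0])
far end (array([556. , -78.4, 124.7]), [0.8, 0.8])
```

Run:
```python
from h import *
from scipy.spatial.transform import Rotation as Ro
s=ctrl.read_state(); e=s['eef_pos']; T=Ro.from_euler('xyz',s['tool_rot'])
c=cam('wrist')
def pr(P): 
    X=np.array(P,float)@T.as_matrix().T+e
    return cv2.projectPoints(X.reshape(-1,1,3),cv2.Rodrigues(c[2])[0],c[3],c[0],c[1])[0].reshape(-1,2).round(1).tolist()
print('cam in tool',T.inv().apply(-c[2].T@c[3]-e))
for h in (0,13,30,45): print(h,'open tips inner front/back edge',pr([[42.5,-11,-h],[42.5,11,-h],[-42.5,-11,-h],[-42.5,11,-h],[-57,-11,-h]]))
print('shut',[pr([[0,-11,-h],[11,-11,-h],[-11,-11,-h]]) for h in(0,13,33)])
```

```text
cam in tool [-4.72357055e-02 -8.22530297e+01 -1.78489721e+02]
0 open tips inner front/back edge [[347.5, 224.0], [345.2, 255.6], [211.7, 224.1], [214.1, 255.7], [188.6, 224.1]]
13 open tips inner front/back edge [[352.2, 232.2], [349.5, 265.6], [207.1, 232.4], [209.8, 265.7], [182.4, 232.4]]
30 open tips inner front/back edge [[359.4, 244.9], [356.1, 280.8], [199.9, 245.0], [203.3, 280.9], [172.8, 245.0]]
45 open tips inner front/back edge [[367.0, 258.3], [363.1, 296.9], [192.4, 258.4], [196.3, 297.0], [162.7, 258.4]]
shut [[[279.6, 224.1], [297.2, 224.1], [262.0, 224.1]], [[279.6, 232.3], [298.4, 232.3], [260.8, 232.3]], [[279.6, 247.5], [300.7, 247.5], [258.6, 247.5]]]
```

Request:
apply_moves([
  [[0, 0, 0, 0, 0, 0], [0, 0, 0, 0, 0, 0], [0, 0, 0, 0, 0, 0], [0, 0, 0, 0, 0, 0], [0, 0, 0, 0, 0, 0]],
], claw=1)

```text
clock: 5.48
eef_pos: [535.1, -85.1, 95.7]
tool_rot: [3.142, -0.0, -1.223]
force: [0.0, -0.0, 0.1]
width: 85.3
```

Run:
```python
from h import *
im=viewer.get_image('wrist'); sc=viewer.get_image('scene')
print(ctrl.read_state()['width'],ctrl.read_state()['clock'])
o=np.zeros((600,800,3),np.uint8)
o[:330,:]=cv2.resize(im[190:355,80:480],(800,330),interpolation=2)
o[330:,:360]=cv2.resize(sc[160:235,260:360],(360,270),interpolation=2)
w1=cv2.imread('pics/w1.png'); o[330:,370:790]=cv2.resize(w1[150:420],(420,270))[:, :420]
cv2.imwrite('pics/w6.png',o)
```

```text
85.11440009645915 5.575
```

View pics/w6.png

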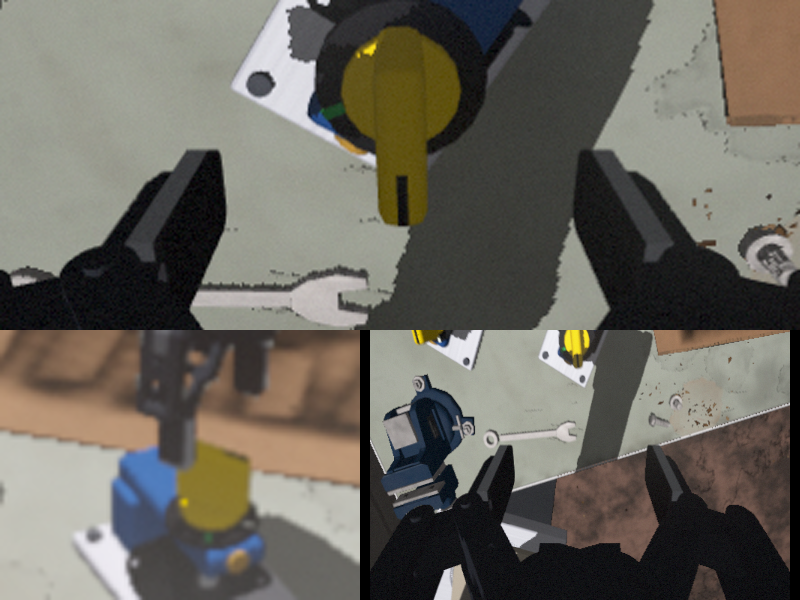

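The pictures show the real fingertips about 35 mm farther back than the reported TCP. That agrees in both the wrist and scene views, and it explains why the jaws shut just above the wing. I'll check the offset the controller gives.

Run:
```python
from h import *
print(ctrl.grip_point_offset,[a for a in dir(ctrl) if a[0]!='_'],[a for a in dir(viewer) if a[0]!='_'])
```

```text
18.700000000000003 ['MotionError', 'finish_job', 'grip_point_offset', 'read_state'] ['camera_info', 'find_in', 'get_image']
```

Request:
apply_moves([
  [[0, 0, 0.2, 0, 0, 0], [0, 0, 0.2, 0, 0, 0], [0, 0, 0.12, 0, 0, 0], [0, 0, 0.1, 0, 0, 0], [0, 0, 0, 0, 0, 0]],
])

```text
clock: 6.2
eef_pos: [534.8, -85.1, 64.3]
tool_rot: [3.141, 0.0, -1.223]
force: [0.6, -0.8, -0.3]
width: 85.4
```

Request:
apply_moves([
  [[0, 0, 0, 0, 0, 0], [0, 0, 0, 0, 0, 0], [0, 0, 0, 0, 0, 0], [0, 0, 0, 0, 0, 0], [0, 0, 0, 0, 0, 0]],
], claw=-1)

```text
clock: 6.82
eef_pos: [535.3, -85.5, 65.1]
tool_rot: [-3.141, -0.001, -1.223]
force: [-1.5, -0.7, 2.8]
width: 12.9
```

Request:
apply_moves([
  [[0, 0, 0, 0, 0, 0.6], [0, 0, 0, 0, 0, 0.8], [0, 0, 0, 0, 0, 0.8], [0, 0, 0, 0, 0, 0.8], [0, 0, 0, 0, 0, 0.8]],
])

```text
clock: 7.45
eef_pos: [535.5, -86.1, 65.1]
tool_rot: [-3.141, -0.001, -1.623]
force: [-0.5, -2.5, 2.2]
width: 12.9
```

Request:
apply_moves([
  [[0, 0, 0, 0, 0, 0.8], [0, 0, 0, 0, 0, 0.8], [0, 0, 0, 0, 0, 0.8], [0, 0, 0, 0, 0, 0.8], [0, 0, 0, 0, 0, 0.8]],
])

```text
clock: 8.07
eef_pos: [535.3, -86.7, 65.0]
tool_rot: [-3.14, -0.001, -2.044]
force: [-0.4, -3.8, 2.3]
width: 12.9
```

Request:
apply_moves([
  [[0, 0, 0, 0, 0, 0.8], [0, 0, 0, 0, 0, 0.8], [0, 0, 0, 0, 0, 0.8], [0, 0, 0, 0, 0, 0.8], [0, 0, 0, 0, 0, 0.5]],
])

```text
clock: 8.7
eef_pos: [534.9, -87.2, 65.0]
tool_rot: [-3.14, -0.001, -2.43]
force: [-1.3, -4.7, 2.9]
width: 12.9
```

Run:
```python
from h import *
viewer.get_image('scene');im=viewer.get_image('wrist')
s=ctrl.read_state(); print(s['clock'],s['eef_pos'],np.degrees(s['tool_rot']),s['force'],s['torque'],s['width'],s['qpos'])
cv2.imwrite('pics/w7.png',im)
```

```text
8.8 [534.94341791 -87.19099611  65.03467928] [-1.79883553e+02 -7.73473231e-02 -1.39192997e+02] [-2.01673581 -4.64726856  3.99724023] [-1.10292574  0.39297436  0.07290201] 13.150543740461947 [-0.04159424  0.67444497  0.22886808  1.94102193 -0.26786385  0.55445069
 -2.06184101]
```

View pics/w7.png

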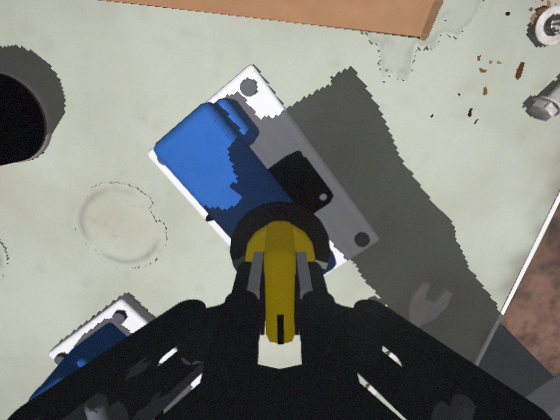

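The wing is between the pads and turned with the tool, from -70.1° to -139.2°. Now I'll release it and go up.

Request:
apply_moves([
  [[0, 0, 0, 0, 0, 0], [0, 0, 0, 0, 0, 0], [0, 0, 0, 0, 0, 0], [0, 0, 0, 0, 0, 0], [0, 0, 0, 0, 0, 0]],
], claw=1)

```text
clock: 9.43
eef_pos: [535.1, -85.0, 64.7]
tool_rot: [3.142, 0.0, -2.427]
force: [-0.1, 0.1, -0.4]
width: 85.0
```

Request:
apply_moves([
  [[0, 0, -0.4, 0, 0, 0], [0, 0, -0.8, 0, 0, 0], [0, 0, -1, 0, 0, 0], [0, 0, -0.8, 0, 0, 0], [0, 0, -0.2, 0, 0, 0]],
])

```text
clock: 10.05
eef_pos: [536.7, -85.4, 227.4]
tool_rot: [-3.138, 0.004, -2.427]
force: [0.8, 0.4, 0.3]
width: 85.3
```

Run:
```python
from h import *
viewer.get_image('scene');sc=viewer.get_image('scene');c=cam('wrist');im=viewer.get_image('wrist')
s=ctrl.read_state(); print(s['clock'],s['eef_pos'],s['force'],s['width'],np.abs(s['qd']).max())
o=np.zeros((600,800,3),np.uint8)
x=cv2.projectPoints(np.array([[535.5,-86,100.]]),cv2.Rodrigues(c[2])[0],c[3],c[0],c[1])[0].ravel()
a,b=int(x[0])-65,int(x[1])-50; print(a,b)
o[:400,:520]=cv2.resize(im[b:b+100,a:a+130],(520,400),interpolation=2)
o[400:,:]=cv2.resize(sc[170:290,200:360],(800,600),interpolation=2)[100:300]
o[:200,530:800]=cv2.resize(im,(270,200))
cv2.imwrite('pics/w8.png',o)
f=lambda q,z: back('',[a+q[0]/4,b+q[1]/4],z,c)
np.save('c8.npy',np.array(c,dtype=object),allow_pickle=True)
```

```text
10.2 [534.63141769 -84.8326013  224.17270779] [-0.38497906  0.21682437  0.14433456] 85.40245020149904 0.023084834912490384
216 137
```

View pics/w8.png

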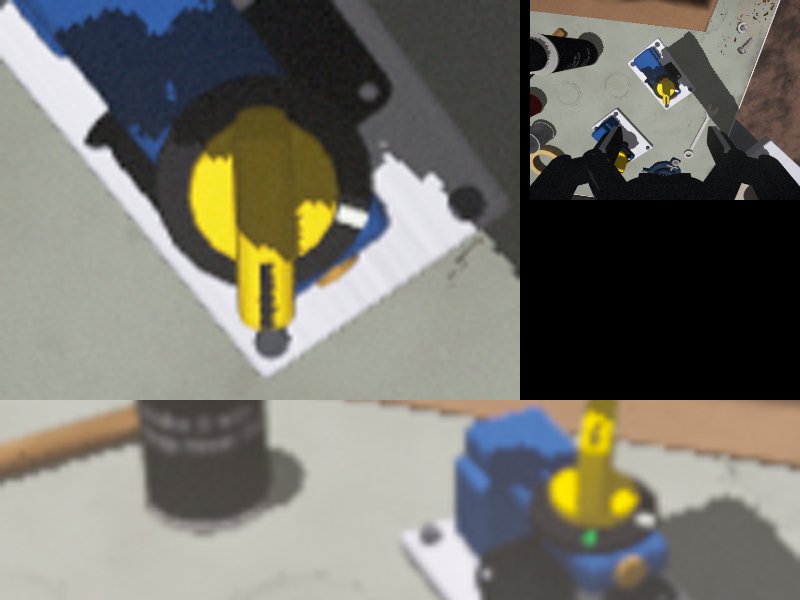

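The stripe now lies over the green mark in both views, the white mark is exposed, and the knob stayed put after release. The gripper is well clear of both fixtures.

```bash
python3 -c "
from cell import ctrl
print(ctrl.finish_job())"
```

```text
the job is handed in; nothing more can be done
None
```

I turned the loaded fixture's knob clockwise by 69° (by the tool's yaw) over its detent, let go and handed the job in at about 10.2 s.

- **Final check:** After release, the wrist and scene pictures show the black stripe at the green mark, with the white mark exposed. The fingers were open, the force was near zero, and the gripper was well above both fixtures.
- **Failed first grasp:** The gripper shut to 0 mm on the first try. The pictures showed the real fingertips about 35 mm farther back than the reported TCP, so they had closed just above the wing without noticeable force. I went 31 mm lower and gripped the wing (12.9 mm opening). That offset disagrees with the stated tool frame, and I did not find out why.
- **Empty knob:** I did not touch it. I did not measure its angle again at the end.

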